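Jack up the end of a tool chest and hold the lever down

ROBOT

A 6-joint arm with a two-finger parallel gripper is mounted at the origin on the work surface. World frame = base frame: x ahead of the robot, y to its left, z up, the work surface at z = 0. Lengths are in m, angles in rad, forces in N, time in s.
With the tool pointing down it reaches from about 0.375 to 0.75 m from the base axis. Payload 9 kg.
Tool frame: the origin (TCP) lies on the centre line of the jaws, within the pads' length; the fingertips stand 14 mm ahead of it and the grasp point (between the pads) lies 5 mm behind it; y points along the fingers, z is the direction in which the jaws open and shut, and the axes are right-handed (so a half turn about y gives the same grasp; the last joint's range is limited). The gripper opens to 85 mm and grips with 20 to 120 N. Pads are 22 mm wide; open, the fingers measure 114 mm over their backs; the gripper's body (76 mm by 85 mm) begins 54 mm behind the grasp point. The pads swing forward as they close: fully open they stand 13 mm farther back than shut.
Start: joints at [-1.479, 0.104, 0.097, 1.564, 0, 1.353], TCP at [0.183, -0.571, 0.245] pointing down, gripper open.
Joint ranges: [-2.99, 2.99], [-0.84, 1.86], [-1.1, 1.16], [-1.84, 2.11], [-1.51, 1.56], [-3.14, 3.14]. Speed limits (rad/s): [2.22, 2.22, 2.57, 3.14, 3.14, 3.14].

INTERFACE

Orientations are given as a unit quaternion [x, y, z, w].
In Python, from station import env, cams, job gives the robot as it stands.
- The arm moves only by the shell command python3 -m pendant 'ROWS' [FORCE]. ROWS is JSON, a list of rows, each a list of 7 numbers: the shift along the tool's x, y, z in cm, then the turn, a rotation vector about the tool's x, y, z in rad, then the gripper's target within -1 to 1 (shut at 1, half-way at 0, fully open at -1). In form: [[tx, ty, tz, rx, ry, rz, gripper], ...]. A call has 1 to 12 rows; each row shifts and turns the pose as measured when the row begins, along the tool's axes as they then stand; what a row does not reach is not made up. A row lasts 1/10 s, in which the tool goes at most 50 mm and 8.59 degrees, less where a joint would pass 70% of its speed; a pose out of reach is approached as far as the arm can. A call is refused whole if a number of a shift passes 5 or a number of a turn 0.15, either way. A call with a gripper value outside its range is refused whole. The fingers move at their own pace and stop on an object; FORCE is the grip in N (left out, the last holds). Time passes only in rows, so rows that do not move let the fingers close. It gives the time, the measured TCP pose, the force and the opening at its end, in the units of the state.
- env.state(): the state, without advancing time (a new reading comes with each control period).
- cams.snapshot(name): name is "side" or "top" or "wrist"; returns the picture (400x640x3 uint8, red, green, blue); there is no depth.
- cams.calibration(name): a dict with "intrinsics" (3x3 intrinsics, pixels), "position" and "orientation" of the camera in the world; the wrist camera has in their place "mount" (4x4, takes a point from camera to tool coordinates, whose origin is the TCP and whose axes are the tool frame's). Camera axes: x right, y down, z forward; pixel columns grow to the right and rows downward; lengths in m; the calibration is good to about 2 mm. A picture is of the moment at which its call begins: read the wrist's pose just before it. calibration takes no time and is no camera call.
- job.job_done(): hands the job in, once; it reports no verdict.
The state is a dict: "time": time; "joint_positions": joint angles; "qvel": joint speeds; "joint_torque": joint torques, N m; "tcp_pos": TCP position; "eef_rot": TCP orientation; "wrist_force": force on the tool from outside, world axes, zero at the start; "torque": the same for the moment, N m; "opening": opening from 0.0 (shut) to 1.0 (fully open).
Only numpy, scipy, OpenCV 4.12 (cv2) and the standard library are available. Lean on these libraries where they do the work, as an engineer would, in place of code of your own. Each camera call takes 0.05 s, during which the arm holds its last target.

TASK

The feet at the lug end of the tool chest are due for changing. Slide the aluminium tray cover fully shut over the sockets in the chest's top tray, then set the lever jack on the bench with its saddle under the marked lifting lug on the end of the chest, and pump its handle until the feet at that end hang at least 15 mm clear of the bench. Finish holding: the last stroke is not let back up, the gripper keeps pressing the handle down at the bottom of its stroke with the chest resting on the jack and not on the robot; leave everything else on the bench where it stands.

Things in the scene. Friction and masses are not known exactly. Their poses are not given: they have to be found in the camera images.
- chest_base: Red steel tool chest, 200 x 320 x 160 mm, on four 15 mm rubber feet, about 5 kg. Origin: on the bench under its middle. y runs along its long side; the end with the lifting lug looks to -y, black drawers (not used) to +x. It does not slide; lifted at the lug end it tilts about its +y feet. The open tray in the -y half of its top holds two loose sockets, which stand lower than the cover.
- chest (a joint): Tilt of the chest about its +y feet (rad): 0 standing on all four feet, grows as the lug end is lifted; 15 mm of clearance under the lug-end feet is about 0.053.
- chest_foot (a point): Underside of the chest's lug-end feet, midway between the two: at bench height at the start, its height is the clearance of those feet.
- cover (a joint): Flat aluminium tray cover, 190 x 158 x 5 mm, its top 168 mm above the bench; it slides in runners along the chest's y. 0 = fully shut over the tray (all the way to the chest's -y end), grows towards +y as it opens, 0.155 = fully open. It takes about 3 N to slide and stays where it is left.
- cover_grip (a point): Middle of the top edge of the cover's upright black grip bar, 198 mm above the bench. The bar is 12 mm thick along the chest's y, 70 mm long along the chest's x and stands 30 mm above the cover, in the middle of the cover.
- lift_mark (a point): Marked lift point: centre of the underside of a 30 mm round pad under the lug, 40 mm above the bench at the start. The lug is a dark steel plate, 62 wide, 52 long, 6 mm thick, level, sticking out of the chest's -y end, top 50 mm above the bench; a white ring and dot on top mark the point from above. It is 28 mm out from the end face, 24 mm in from the lug's free edge.
- jack: Lever jack, 0.92 kg, loose. Origin: underside of its base plate (80 mm wide along y, 6 thick, x = -118 to +82 mm). Its x points to the toe with the saddle; the pump handle sticks out to -x. The upright aluminium housing, x = -55 to +20, 44 mm wide (flat sides at y = +-22 mm), 150 tall, can be gripped across y near its top to lift or slide the jack.
- jack_top (a point): Centre of the top face (50 x 44 mm) of the jack's housing, at x = -5, y = 0, z = 150 mm of the jack.
- saddle (a point): Centre of the top of the jack's round rubber saddle (32 mm across), at x = 55, y = 0 mm of the jack, 20 mm above its underside when the lifting bar is right down. It sits on a toe 40 mm wide that reaches from the housing to x = 76 mm, over the front of the base plate, and moves up with the lifting bar.
- rack (a joint): Lift of the jack's toothed lifting bar and saddle (m): 0 = right down, 0.053 = end stop. A spring pawl holds it at every 0.010; at the start it stands at 0 or 0.010; it cannot be pushed down. Each full stroke of the handle raises it one notch: about 0.012 at the bottom of the stroke, settling back 0.002 as the handle returns.
- pump (a joint): Pump handle (rad): 0 = up at rest (0.42 above horizontal), grows as pressed, 0.50 = bottom of the stroke, at a stop. It must pass 0.43 to gain a notch; a spring returns it; let it rise below 0.03 before the next stroke. Pressing at pump_grip takes 2 to 4 N unloaded, up to 12 N with the chest on the saddle; much over 15 N on the stop with an unloaded saddle may tip the jack.
- pump_grip (a point): Place to press on the handle: top of its round 24 mm rubber grip (70 mm long), 130 mm from the hinge along the handle; moves with it. About 169 mm above the bench at rest, 107 mm at the bottom of the stroke.
- pump_hinge (a point): The handle's hinge axis, along the jack's y, at x = -45, z = 105 mm of the jack. pump_grip travels about it in the jack's x-z plane.
- spray_can: Bystander, to be left alone: spray can, 65 mm across, 173 mm tall, standing. Origin: centre of its underside.
- wash_bottle: Bystander, to be left alone: trigger spray bottle, 88 mm across, 208 mm tall, standing. Origin: centre of its underside.
- wrench: Bystander, to be left alone: steel spanner 200 mm long lying flat on the bench. Origin: middle of the tool, at bench height.
- screwdriver: Bystander, to be left alone: screwdriver 210 mm long with a black handle, lying on the bench. Origin: middle of the tool, at bench height.
- bolt_jar: Bystander, to be left alone: closed jar, 72 mm across, 85 mm tall. Origin: centre of its underside.
- marker_pot: Bystander, to be left alone: empty steel pot, 70 mm across, 100 mm tall. Origin: centre of its underside.

How it is judged:
On the way, in this order (a step that is already met when the one before it is completed fails the run):
1. the tray cover is fully shut while the chest still stands on all its feet (value of joint cover below 0.005 m and height (world z) of chest_foot below 0.003 m), for 0.2 s.
2. the jack stands flat on the bench with its saddle under the marked lift point, the chest not yet lifted (horizontal distance between saddle and lift_mark below 0.015 m and height (world z) of jack below 0.004 m and angle between jack's own z axis and vertical below 0.05 rad and height (world z) of chest_foot below 0.003 m), for 0.2 s.
3. pumping has brought the lug-end feet at least 15 mm clear, the jack carrying the chest (height (world z) of chest_foot above 0.015 m and contact force between jack and chest_base above 5 N), for 0.2 s.
At the end, for the whole second after the job is handed in: Cover shut within 5 mm; jack flat and still, saddle within 15 mm of the lift point in plan, carrying the chest (over 5 N); lug-end feet over 15 mm up; handle past 0.43 of 0.50 rad, pressed by the fingers with over 2 N; robot not touching the chest (all of step 3 and value of joint cover below 0.005 m and horizontal distance between saddle and lift_mark below 0.015 m and height (world z) of jack below 0.004 m and angle between jack's own z axis and vertical below 0.05 rad and value of joint pump above 0.43 rad and contact force between the fingers and jack above 2 N and contact force between each of the arm, the fingers and chest_base below 0.5 N and angular speed of jack below 0.1 rad/s); the arm keeps its last pose, push and grip.
It fails at once if a bystander is pushed more than 30 mm (distance of any of spray_can, wash_bottle, wrench, screwdriver, bolt_jar, marker_pot from where it was at the start of the episode above 0.03 m).
It fails at once if a standing bystander is tipped over (angle between any of spray_can, wash_bottle, bolt_jar, marker_pot's own z axis and vertical above 0.5 rad).
It fails at once if the jack is tipped over (angle between jack's own z axis and vertical above 0.6 rad).
It also fails if it takes over 72 s, if anything falls off the work surface, if the arm or the gripper's body presses on something with over 40 N, if the wrist force passes 120 N, or if a joint passes its speed limit or range.

## Working session

There is one attempt and no reset: what is moved stays moved. The work goes in short steps, Python scripts to look and compute and a shell command to move; the robot and the scene stay as the last step left them, time stands still between calls to the robot, and variables do not carry over. Pictures are saved under pics/ and viewed, and the job is handed in when it is done.

```bash
ls; mkdir -p pics
python3 - <<'E'
from station import env,cams,job
import cv2
s=env.state();print(s)
for n in("side","top","wrist"):
    c=cams.calibration(n);print(n,c)
    cv2.imwrite(f"pics/{n}0.png",cams.snapshot(n)[:,:,::-1])
E
```

```text
pics
{'time': 0.0, 'joint_positions': array([-1.47871514e+00,  1.04707272e-01,  9.64377987e-02,  1.56387820e+00,
       -2.92677900e-06,  1.35308201e+00]), 'qvel': array([-7.50660505e-04, -1.22128419e-03,  8.15429490e-04,  1.82955803e-04,
       -8.08544810e-04, -4.73317968e-05]), 'joint_torque': array([-1.44530586e-03, -5.56929410e+01,  5.03651583e+01,  1.68257434e-02,
       -3.59807000e-04,  1.19134168e-05]), 'tcp_pos': array([ 0.18288847, -0.57111344,  0.24450032]), 'eef_rot': array([-0.1090628 ,  0.69911755, -0.69816376,  0.10912072]), 'wrist_force': array([ 0.21505575,  0.14688183, -0.32584377]), 'torque': array([-0.03221948,  0.00674457,  0.04766495]), 'opening': 0.9999442083393816}
side {'intrinsics': array([[492.8006823 ,   0.        , 317.96189279],
       [  0.        , 492.8006823 , 193.54138763],
       [  0.        ,   0.        ,   1.        ]]), 'position': array([0.31314213, 1.08292427, 0.75708424]), 'orientation': array([-0.09352849,  0.85613768, -0.50492941,  0.05768011])}
top {'intrinsics': array([[395.03229894,   0.        , 311.85802227],
       [  0.        , 395.03229894, 201.40757639],
       [  0.        ,   0.        ,   1.        ]]), 'position': array([0.48188052, 0.02042819, 1.18811038]), 'orientation': array([-0.70088723,  0.71164607, -0.03967649,  0.02725307])}
wrist {'intrinsics': array([[285.89078669,   0.        , 317.25826708],
       [  0.        , 285.89078669, 199.07465647],
       [  0.        ,   0.        ,   1.        ]]), 'mount': array([[-5.40899160e-04,  9.49481868e-01,  3.13821429e-01,
        -8.08233213e-02],
       [ 5.06368484e-04, -3.13821175e-01,  9.49481971e-01,
        -1.27428289e-01],
       [ 9.99999726e-01,  6.72483282e-04, -3.11042084e-04,
        -4.12666699e-04],
       [ 0.00000000e+00,  0.00000000e+00,  0.00000000e+00,
         1.00000000e+00]])}
```

View pics/top0.png

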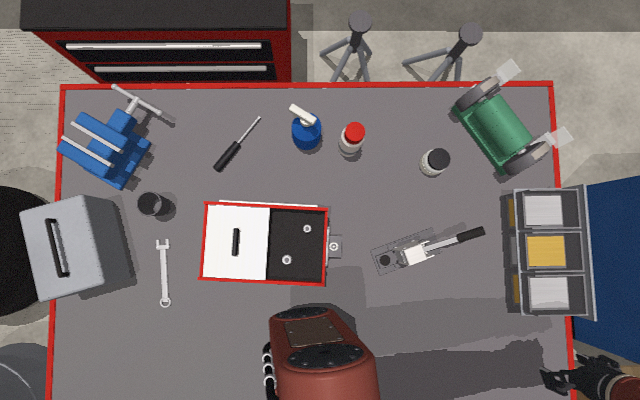

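View pics/side0.png

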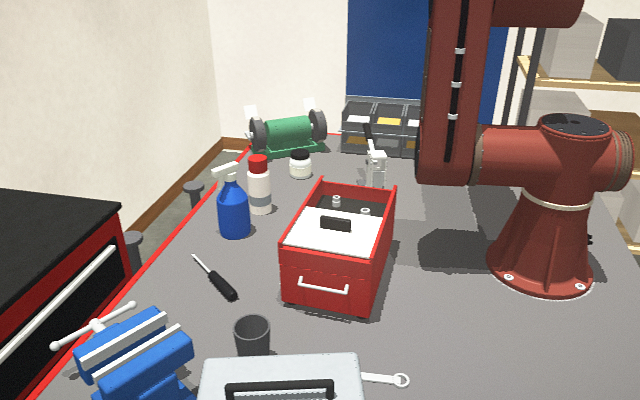

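View pics/wrist0.png

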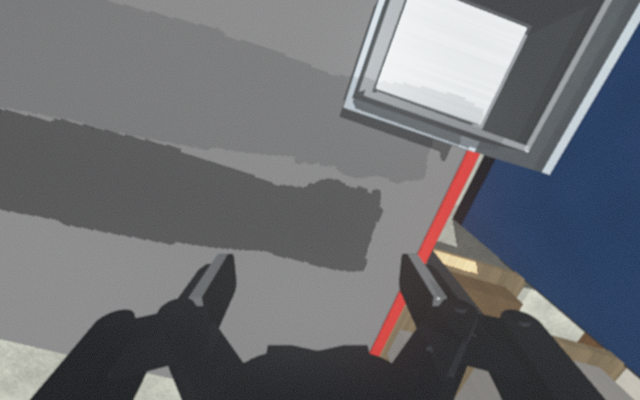

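```bash
cat > h.py <<'E'
from station import env,cams,job
import cv2,numpy as np
from scipy.spatial.transform import Rotation as R
def cam(n):
    c=cams.calibration(n)
    if n=="wrist":
        s=env.state();M=c["mount"];Rt=R.from_quat(s["eef_rot"]).as_matrix()
        return c["intrinsics"],np.array(s["tcp_pos"])+Rt@M[:3,3],Rt@M[:3,:3]
    return c["intrinsics"],np.array(c["position"]),R.from_quat(c["orientation"]).as_matrix()
def px2w(n,u,v,z,C=None):
    K,p,Rm=C or cam(n); d=Rm@np.linalg.solve(K,[u,v,1.]); return p+d*(z-p[2])/d[2]
def w2px(n,P,C=None):
    K,p,Rm=C or cam(n); q=K@(Rm.T@(np.array(P)-p)); return q[:2]/q[2]
def snap(n,f,crop=None,sc=1):
    C=cam(n);im=cams.snapshot(n)[:,:,::-1].copy()
    o=im
    if crop: x0,y0,x1,y1=crop;o=im[y0:y1,x0:x1]
    if sc!=1:o=cv2.resize(o,None,fx=sc,fy=sc,interpolation=cv2.INTER_CUBIC)
    cv2.imwrite(f"pics/{f}.png",o);return im,C
def pose():
    s=env.state();print("t",round(s["time"],2),"tcp",np.round(s["tcp_pos"],4),"op",round(s["opening"],3),"F",np.round(s["wrist_force"],1),"T",np.round(s["torque"],2))
    Rt=R.from_quat(s["eef_rot"]).as_matrix();print("tool x,y,z in world:",np.round(Rt.T,3).tolist());return np.array(s["tcp_pos"]),Rt
def go(P,zdir=None,ydir=(0,0,-1)):
    """print remaining shift (cm, tool axes as they stand) and rotvec (tool axes)"""
    p,Rt=pose();d=Rt.T@(np.array(P)-p)*100
    print("shift cm now-axes",np.round(d,2))
    if zdir is not None:
        y=np.array(ydir,float);y/=np.linalg.norm(y);best=None
        for sg in(1,-1):
            z=sg*np.array(zdir,float);z-=y*(z@y);z/=np.linalg.norm(z)
            T=np.stack([np.cross(y,z),y,z],1);rv=R.from_matrix(Rt.T@T).as_rotvec()
            print(" turn",np.round(rv,3)," shift in target axes",np.round(T.T@(np.array(P)-p)*100,2))
E
python3 - <<'E'
import cv2
im=cv2.imread("pics/top0.png")
cv2.imwrite("pics/tj.png",cv2.resize(im[215:285,320:500],None,fx=4.4,fy=4.4,interpolation=cv2.INTER_CUBIC))
cv2.imwrite("pics/tc.png",cv2.resize(im[190:300,190:350],None,fx=5,fy=5,interpolation=cv2.INTER_CUBIC))
E
```

```text
(no output)
```

View pics/tj.png

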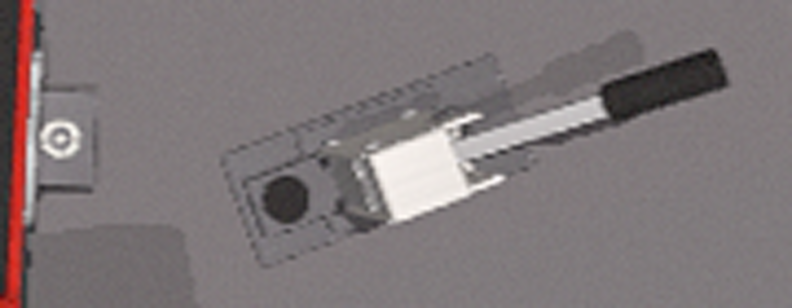

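View pics/tc.png

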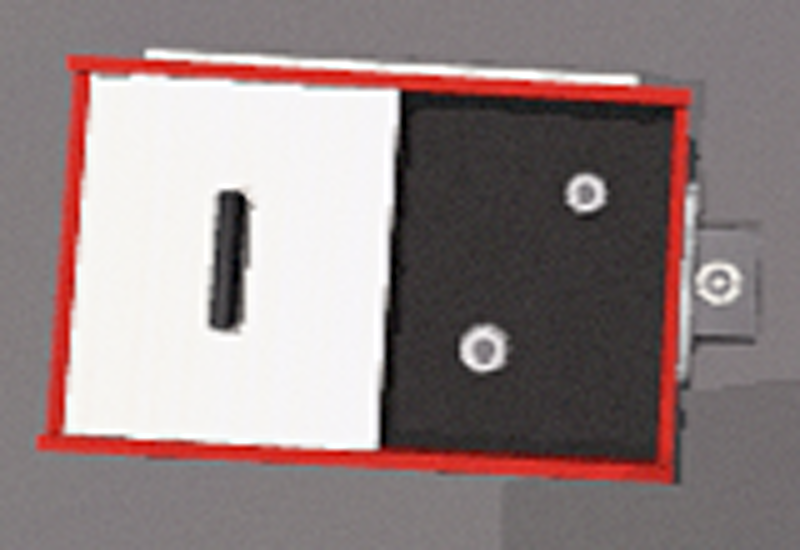

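Run:
```python
from h import *
f=lambda n,u,v,z:print(n,np.round(px2w("top",u,v,z),4)) 
f("sad20",385,260.2,.02);f("sad30",385,260.2,.03)
f("mark",333.9,246.4,.05)
f("jtop",415.5,254.8,.15);f("pg",471.1,234.1,.16)
f("cg",235.8,242,.198)
z=5.
for n,(a,b) in dict(TL=(70,57),TR=(690,97),BR=(672,482),BL=(40,450)).items(): f(n,190+a/5,190+b/5,.172)
f("gripA",190+233/5,190+190/5,.198);f("gripB",190+223/5,190+330/5,.198)
for q in((370,157),(457,130),(470,190),(385,222)): f("ht",320+q[0]/4.4,215+q[1]/4.4,.15)
f("base1",320+222/4.4,215+158/4.4,.006);f("base2",320+262/4.4,215+268/4.4,.006);f("base3",320+497/4.4,215+55/4.4,.006)
pose()
```

```text
sad20 [ 0.4161 -0.2132  0.02  ]
sad30 [ 0.4166 -0.2112  0.03  ]
mark [ 0.4594 -0.0616  0.05  ]
jtop [ 0.436  -0.2677  0.15  ]
pg [ 0.4876 -0.413   0.16  ]
cg [0.4772 0.1929 0.198 ]
TL [0.5823 0.2792 0.172 ]
TR [ 0.5569 -0.0396  0.172 ]
BR [ 0.3615 -0.0265  0.172 ]
BL [0.3832 0.2924 0.172 ]
gripA [0.5119 0.191  0.198 ]
gripB [0.4427 0.1958 0.198 ]
ht [ 0.4472 -0.2382  0.15  ]
ht [ 0.4623 -0.2909  0.15  ]
ht [ 0.4268 -0.2971  0.15  ]
ht [ 0.4088 -0.2456  0.15  ]
base1 [ 0.4434 -0.1734  0.006 ]
base2 [ 0.3695 -0.1982  0.006 ]
base3 [ 0.51   -0.3637  0.006 ]
t 0.15 tcp [ 0.1829 -0.5712  0.2447] op 1.0 F [-0.2 -0.7  0. ] T [ 0.02 -0.04 -0.02]
tool x,y,z in world: [[-0.952, -0.305, -0.0], [-0.0, 0.001, -1.0], [0.305, -0.952, -0.001]]
```

```bash
python3 -m pendant '[[0,-3,-4,0,0,0,-1],[-4.5,0,0,0,-0.082,0,-1],[-4.5,0,0,0,-0.082,0,-1],[-4.5,0,0,0,-0.082,0,-1],[-4.5,0,0,0,-0.082,0,-1],[-4.5,0,0,0,-0.082,0,-1],[-4.5,0,0,0,-0.082,0,-1],[-4.5,0,0,0,-0.082,0,-1],[-4.5,0,0,0,-0.082,0,-1],[-4.5,0,0,0,-0.082,0,-1],[-4.5,0,0,0,-0.082,0,-1],[-4.5,0,0,0,-0.082,0,-1]]' 20; python3 -c "
from h import *
go([.477,.193,.23],[.073,.997,0])"
```

```text
time: 1.35
tcp_pos: [0.5348, -0.2048, 0.2707]
eef_rot: [-0.408, 0.58, -0.573, 0.41]
wrist_force: [0.3, 0.1, -0.0]
opening: 1.001
t 1.35 tcp [ 0.5348 -0.2048  0.2707] op 1.001 F [ 0.3  0.1 -0. ] T [-0.08 -0.03  0.04]
tool x,y,z in world: [[-0.329, -0.944, -0.007], [-0.003, 0.009, -1.0], [0.944, -0.329, -0.006]]
shift cm now-axes [-35.63   4.44 -18.53]
 turn [-0.003 -1.833 -0.01 ]  shift in target axes [-8.67  4.07 39.25]
 turn [ 0.01   1.308 -0.003]  shift in target axes [  8.67   4.07 -39.25]
```

```bash
python3 -m pendant '[[0,0,0,0,-0.15,0,-1],[0,0,0,0,-0.15,0,-1],[0,0,0,0,-0.15,0,-1],[0,0,0,0,-0.15,0,-1],[0,0,0,0,-0.15,0,-1],[0,0,0,0,-0.15,0,-1],[0,0,0,0,-0.15,0,-1],[0,0,0,0,-0.15,0,-1],[0,0,0,0,-0.15,0,-1],[0,0,0,0,-0.15,0,-1],[0,0,0,0,-0.15,0,-1],[0,0,0,0,-0.15,0,-1]]';python3 -m pendant '[[-1,0,4.9,0,0,0,-1],[-1,0,4.9,0,0,0,-1],[-1,0,4.9,0,0,0,-1],[-1,0,4.9,0,0,0,-1],[-1,0,4.9,0,0,0,-1],[-1,0,4.9,0,0,0,-1],[-1,0,4.9,0,0,0,-1]]'; python3 -c "
from h import *
go([.477,.193,.23],[.073,.997,0])
snap('wrist','w1')"
```

```text
time: 2.55
tcp_pos: [0.5363, -0.1959, 0.2671]
eef_rot: [-0.702, 0.04, -0.034, 0.711]
wrist_force: [0.0, 0.6, 0.3]
opening: 0.999
time: 3.25
tcp_pos: [0.4993, 0.1508, 0.269]
eef_rot: [-0.701, 0.041, -0.033, 0.711]
wrist_force: [0.2, -0.9, -0.2]
opening: 1.001
t 3.25 tcp [0.4993 0.1508 0.269 ] op 1.001 F [ 0.2 -0.9 -0.2] T [-0.01 -0.08 -0.01]
tool x,y,z in world: [[0.994, -0.106, -0.012], [-0.011, 0.014, -1.0], [0.106, 0.994, 0.013]]
shift cm now-axes [-2.62  3.98  3.9 ]
 turn [-0.013 -0.033 -0.012]  shift in target axes [-2.54  3.9   4.04]
 turn [ 0.018  3.109 -0.02 ]  shift in target axes [ 2.54  3.9  -4.04]
```

View pics/w1.png

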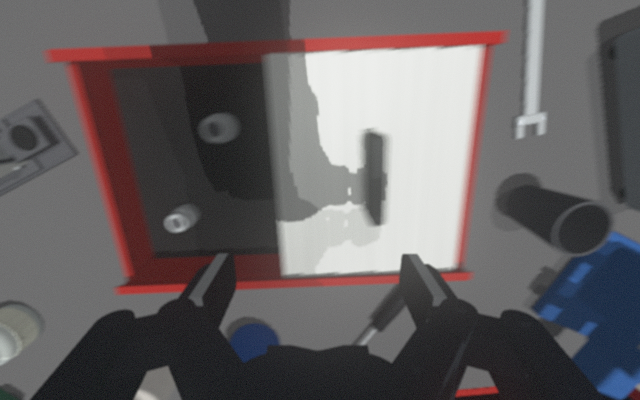

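```bash
python3 -m pendant '[[-1.3,0,2,-0.013,-0.033,-0.012,-1],[-1.25,0,2,0,0,0,-1],[0,0,0,0,0,0,-1]]'; python3 -c "
from h import *
im,C=snap('wrist','w2')
go([.477,.193,.19],[.073,.997,0])
"
```

```text
time: 3.6
tcp_pos: [0.4737, 0.2041, 0.2691]
eef_rot: [-0.706, 0.022, -0.021, 0.708]
wrist_force: [1.0, 0.8, -0.3]
opening: 0.996
t 3.65 tcp [0.4743 0.2031 0.269 ] op 0.997 F [-0.3  0.6 -0.5] T [-0.    0.03  0.05]
tool x,y,z in world: [[0.998, -0.062, -0.001], [-0.001, 0.003, -1.0], [0.062, 0.998, 0.002]]
shift cm now-axes [ 0.34  7.9  -1.01]
 turn [-0.002  0.011 -0.001]  shift in target axes [ 0.34  7.9  -0.99]
 turn [-1.00e-03 -3.13e+00  4.00e-03]  shift in target axes [-0.34  7.9   0.99]
```

View pics/w2.png

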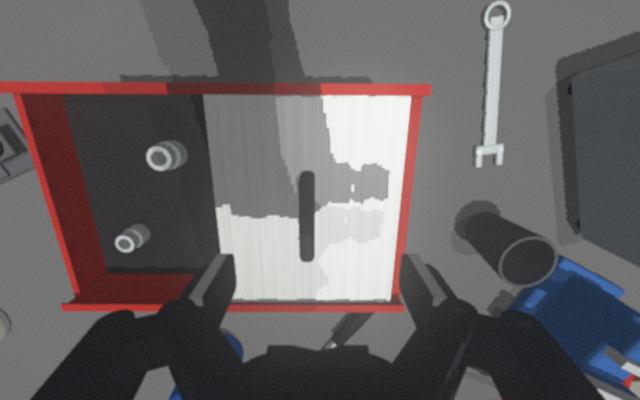

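```bash
python3 -c "
from h import *
print(px2w('wrist',307,217,.198))"
python3 -m pendant '[[0.3,3,-1,0,0.011,0,-1],[0,2.5,0,0,0,0,-1],[0,2.3,0,0,0,0,-1],[0,0,0,0,0,0,1],[0,0,0,0,0,0,1],[0,0,0,0,0,0,1],[0,0,0,0,0,0,1],[0,0,0,0,0,0,1],[0,0,0,0,0,0,1],[0,0,0,0,0,0,1]]' 25; python3 -c "
from h import *
pose()"
```

```text
[0.47284929 0.19629888 0.198     ]
time: 4.65
tcp_pos: [0.4804, 0.1885, 0.1923]
eef_rot: [-0.706, 0.026, -0.028, 0.707]
wrist_force: [1.6, 0.7, -4.1]
opening: 0.135
t 4.65 tcp [0.4804 0.1885 0.1923] op 0.135 F [ 1.6  0.7 -4.1] T [ 0.01 -0.09  0.25]
tool x,y,z in world: [[0.997, -0.076, 0.004], [0.004, 0.002, -1.0], [0.076, 0.997, 0.002]]
```

```bash
python3 -m pendant '[[0,0,-1.5,0,0,0,1],[0,0,-1.8,0,0,0,1],[0,0,-1.8,0,0,0,1],[0,0,-1.8,0,0,0,1],[0,0,-1.8,0,0,0,1],[0,0,-1.8,0,0,0,1],[0,0,-1.8,0,0,0,1]]'; python3 -c "
from h import *
pose()"
```

```text
time: 5.35
tcp_pos: [0.4722, 0.067, 0.1923]
eef_rot: [-0.703, 0.022, -0.027, 0.71]
wrist_force: [1.7, 3.9, -2.4]
opening: 0.136
t 5.35 tcp [0.4722 0.067  0.1923] op 0.136 F [ 1.7  3.9 -2.4] T [ 0.37 -0.22 -0.05]
tool x,y,z in world: [[0.998, -0.07, 0.007], [0.008, 0.009, -1.0], [0.069, 0.998, 0.01]]
```

```bash
for i in 1 2; do python3 -m pendant '[[0,0,-1,0,0,0,1],[0,0,-0.8,0,0,0,1]]'; done; python3 -m pendant '[[0,0,-0.8,0,0,0,1],[0,0,-0.5,0,0,0,1]]'; python3 -m pendant '[[0,0,-0.5,0,0,0,1],[0,0,-0.3,0,0,0,1]]'
```

```text
time: 5.55
tcp_pos: [0.4709, 0.0479, 0.1923]
eef_rot: [-0.703, 0.022, -0.028, 0.71]
wrist_force: [-0.0, 3.9, -3.1]
opening: 0.131
time: 5.75
tcp_pos: [0.4707, 0.0452, 0.1922]
eef_rot: [-0.689, 0.017, -0.026, 0.724]
wrist_force: [9.2, 57.0, -1.4]
opening: 0.134
time: 5.95
tcp_pos: [0.4708, 0.0455, 0.1922]
eef_rot: [-0.678, 0.012, -0.024, 0.735]
wrist_force: [3.3, 23.4, 0.2]
opening: 0.129
time: 6.15
tcp_pos: [0.4708, 0.0455, 0.1923]
eef_rot: [-0.671, 0.009, -0.023, 0.741]
wrist_force: [2.2, 15.8, -2.2]
opening: 0.135
```

```bash
python3 -m pendant '[[0,0,0,0,0,0,0.5],[0,0,0,0,0,0,0.3],[0,0,0,0,0,0,0]]'; python3 -c "
from h import *
go([.471,.047,.25],[.073,.997,0])"
```

```text
time: 6.45
tcp_pos: [0.4713, 0.0459, 0.1933]
eef_rot: [-0.672, 0.008, -0.023, 0.741]
wrist_force: [1.0, 0.1, -0.5]
opening: 0.496
t 6.45 tcp [0.4713 0.0459 0.1933] op 0.496 F [ 1.   0.1 -0.5] T [-0.15 -0.02 -0.04]
tool x,y,z in world: [[0.999, -0.044, 0.019], [0.024, 0.097, -0.995], [0.042, 0.994, 0.098]]
shift cm now-axes [ 0.07 -5.63  0.66]
 turn [-0.098  0.03   0.018]  shift in target axes [-0.04 -5.67  0.1 ]
 turn [ 0.028 -3.108  0.153]  shift in target axes [ 0.04 -5.67 -0.1 ]
```

```bash
python3 -m pendant '[[0,-3.8,0.4,0,0,0,-0.3],[0,-3,0.3,-0.05,0.015,0.01,-1],[0,-1.5,0,-0.048,0.015,0.01,-1],[0,0,-4,0,0.15,0,-1]]';python3 -c "
from h import *
go([.436,-.268,.25],[.945,.327,0])"
```

```text
time: 6.85
tcp_pos: [0.4664, 0.007, 0.2796]
eef_rot: [0.705, -0.079, 0.076, -0.701]
wrist_force: [1.1, -0.6, -0.3]
opening: 1.002
t 6.85 tcp [0.4664 0.007  0.2796] op 1.002 F [ 1.1 -0.6 -0.3] T [-0.03 -0.06  0.02]
tool x,y,z in world: [[0.976, -0.218, -0.003], [-0.004, -0.005, -1.0], [0.218, 0.976, -0.005]]
shift cm now-axes [  3.05   3.1  -27.48]
 turn [0.006 1.018 0.   ]  shift in target axes [ 24.99   2.96 -11.86]
 turn [ 0.    -2.124 -0.007]  shift in target axes [-24.99   2.96  11.86]
```

Rotate first to the jack's heading, then travel.

```bash
python3 -m pendant '[[0,0,-1,0,0.15,0,-1],[0,0,-1,0,0.15,0,-1],[0,0,0,0,0.15,0,-1],[0,0,0,0,0.15,0,-1],[0,0,0,0,0.15,0,-1],[0,0,0,0,0.15,0,-1],[0,0,0,0,0.1,0,-1],[4,0,-1.5,0,0,0,-1],[4,0,-1.5,0,0,0,-1],[4,0,-1.5,0,0,0,-1],[0,0,0,0,0,0,-1]]';python3 -c "
from h import *
go([.436,-.268,.25],[.945,.327,0])
im,C=snap('wrist','w3')
snap('top','t3')
snap('side','s3')
"
```

```text
time: 7.95
tcp_pos: [0.4585, -0.1512, 0.2846]
eef_rot: [0.58, -0.406, 0.413, -0.572]
wrist_force: [0.1, 1.0, -0.0]
opening: 0.999
t 7.95 tcp [ 0.4585 -0.1512  0.2846] op 0.999 F [ 0.1  1.  -0. ] T [ 0.05  0.02 -0.01]
tool x,y,z in world: [[0.329, -0.944, 0.014], [0.001, -0.014, -1.0], [0.944, 0.329, -0.004]]
shift cm now-axes [10.24  3.62 -5.95]
 turn [0.004 0.002 0.014]  shift in target axes [10.3   3.46 -5.94]
 turn [ 0.022 -3.139 -0.006]  shift in target axes [-10.3    3.46   5.94]
```

View pics/w3.png

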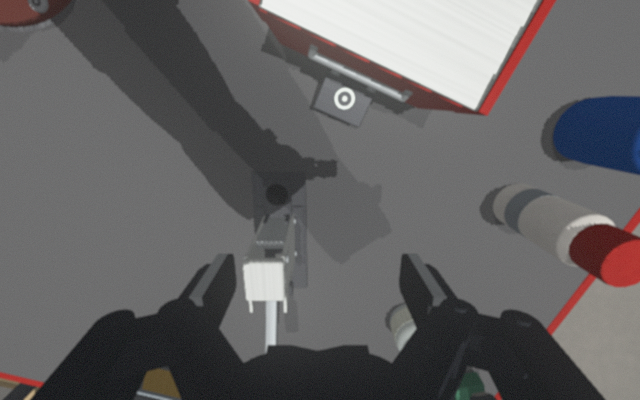

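View pics/t3.png

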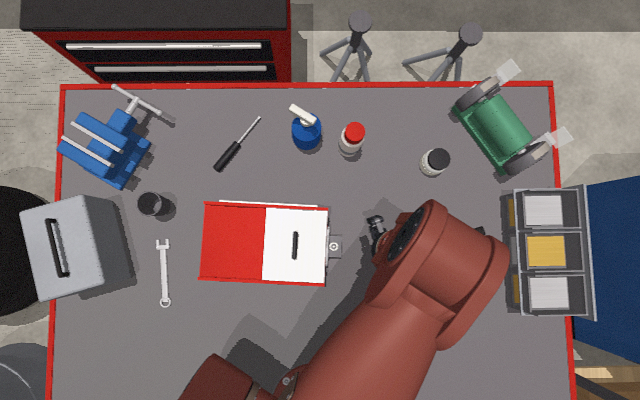

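View pics/s3.png

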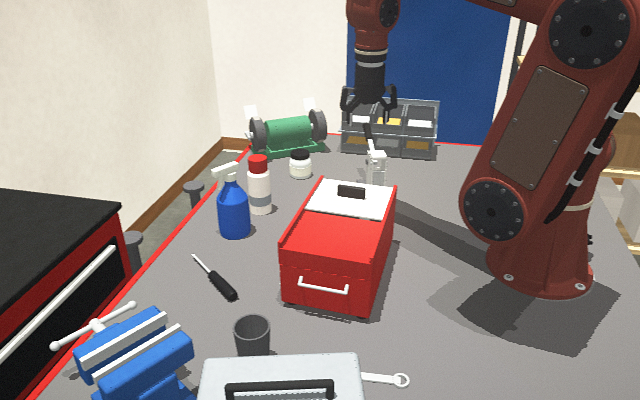

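Run:
```python
from h import *
C=cam("wrist")
for n,u,v,z in(("jtop",266,281,.15),("sad20",277,194,.02),("sad30",277,194,.03),("mark",344,98,.05)):print(n,np.round(px2w("wrist",u,v,z,C),4))
go([.434,-.268,.25],[.945,.327,0])
```

```text
jtop [ 0.4401 -0.2599  0.15  ]
sad20 [ 0.4184 -0.2082  0.02  ]
sad30 [ 0.4188 -0.2046  0.03  ]
mark [ 0.4599 -0.0556  0.05  ]
t 8.1 tcp [ 0.4587 -0.1469  0.285 ] op 0.999 F [-0.1  1.3  0.2] T [ 0.02 -0.01 -0.03]
tool x,y,z in world: [[0.333, -0.943, 0.013], [0.001, -0.013, -1.0], [0.943, 0.333, -0.003]]
shift cm now-axes [10.56  3.65 -6.35]
 turn [0.003 0.006 0.013]  shift in target axes [10.64  3.5  -6.3 ]
 turn [ 0.02  -3.136 -0.005]  shift in target axes [-10.64   3.5    6.3 ]
```

```bash
python3 -m pendant '[[3.5,0,-2,0.003,0.006,0.013,-1],[3.5,0,-2,0,0,0,-1],[3.5,0,-1.9,0,0,0,-1],[0,3.5,0,0,0,0,-1],[0,3.5,0,0,0,0,-1],[0,0,0,0,0,0,-1]]';python3 -c "
from h import *
im,C=snap('wrist','w4')
go([.437,-.266,.137],[.945,.327,0])
"
```

```text
time: 8.7
tcp_pos: [0.4403, -0.2633, 0.2162]
eef_rot: [-0.578, 0.405, -0.408, 0.578]
wrist_force: [-0.1, 0.2, -0.0]
opening: 1.002
t 8.75 tcp [ 0.441  -0.2637  0.2189] op 1.0 F [ 0.2  0.3 -0. ] T [ 0.01 -0.05 -0.05]
tool x,y,z in world: [[0.338, -0.941, 0.006], [0.006, -0.004, -1.0], [0.941, 0.338, 0.004]]
shift cm now-axes [ 0.04  8.19 -0.49]
 turn [-0.004  0.012  0.006]  shift in target axes [ 0.09  8.19 -0.45]
 turn [ 0.009 -3.13   0.006]  shift in target axes [-0.09  8.19  0.45]
```

View pics/w4.png

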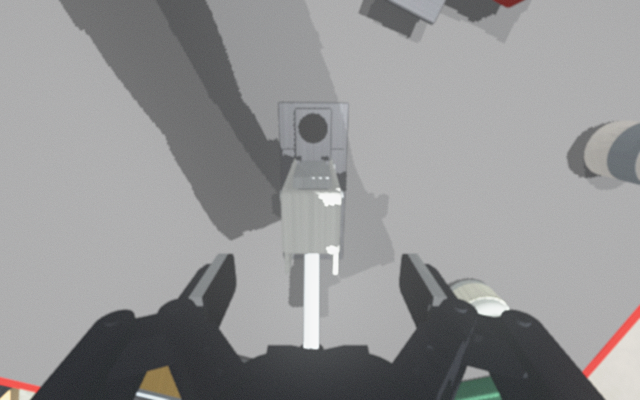

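```bash
python3 -m pendant '[[0,2.8,-0.3,0,0.008,0,-1],[0,2.8,0,0,0,0,-1],[0,2.4,0,0,0,0,-1],[0,0,0,0,0,0,0.3],[0,0,0,0,0,0,1],[0,0,0,0,0,0,1],[0,0,0,0,0,0,1],[0,0,0,0,0,0,1],[0,0,0,0,0,0,1]]' 45;python3 -c "
from h import *
im,C=snap('wrist','w5')
pose()"
```

```text
time: 9.65
tcp_pos: [0.4449, -0.2639, 0.153]
eef_rot: [0.579, -0.399, 0.415, -0.577]
wrist_force: [0.4, -0.9, -9.7]
opening: 0.501
t 9.7 tcp [ 0.4449 -0.2639  0.1528] op 0.502 F [-0.6 -0.1 -7.8] T [0.29 0.08 0.04]
tool x,y,z in world: [[0.338, -0.941, 0.019], [0.016, -0.015, -1.0], [0.941, 0.338, 0.011]]
```

View pics/w5.png

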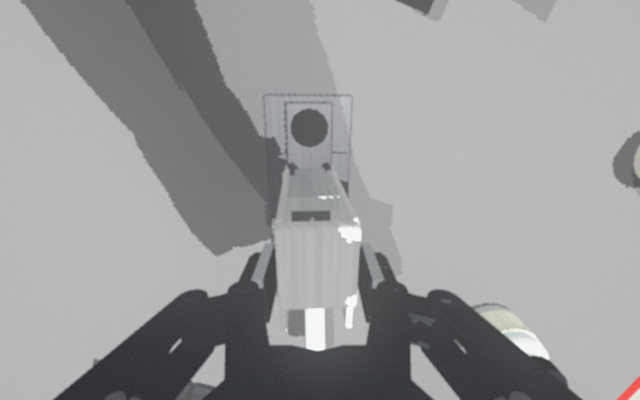

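```bash
python3 -c "
from h import *
im,C=snap('side','s5',(320,60,440,210),4)
pose()"
```

```text
t 9.75 tcp [ 0.4448 -0.2639  0.1528] op 0.505 F [-0.2  0.9 -7.6] T [ 0.32 -0.02  0.02]
tool x,y,z in world: [[0.338, -0.941, 0.019], [0.016, -0.015, -1.0], [0.941, 0.338, 0.011]]
```

View pics/s5.png

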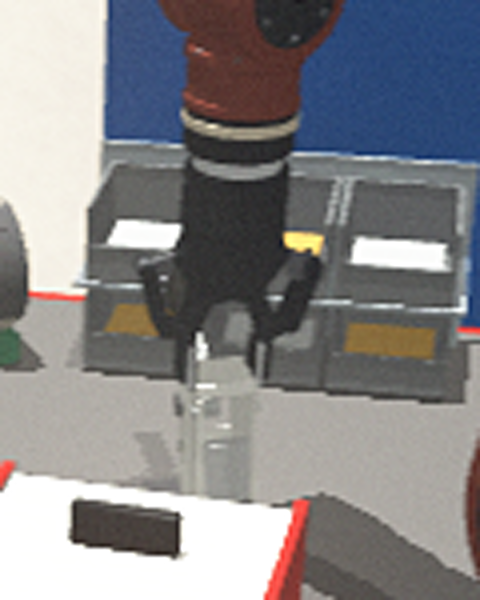

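Run:
```python
from h import *
C=cam("wrist")
for z in(.006,.016,.026):
    a=px2w("wrist",264,95,z,C);b=px2w("wrist",352,95,z,C);print(z,np.linalg.norm(a-b),a,b)
for z in (.02,.03,.04): print(z,px2w("wrist",309,128,z,C))
a=px2w("wrist",275,224,.15,C);b=px2w("wrist",356,224,.15,C);print(np.linalg.norm(a-b),a,b)
a=px2w("wrist",290,128,.03,C);b=px2w("wrist",328,128,.03,C);print(np.linalg.norm(a-b))
```

```text
0.006 0.07882475138702888 [ 0.37240115 -0.1980009   0.006     ] [ 0.44657109 -0.17131455  0.006     ]
0.016 0.07593377020166578 [ 0.37397713 -0.19754686  0.016     ] [ 0.44542681 -0.17183926  0.016     ]
0.026 0.07304278901630258 [ 0.37555311 -0.19709281  0.026     ] [ 0.44428253 -0.17236396  0.026     ]
0.02 [ 0.41953921 -0.21025902  0.02      ]
0.03 [ 0.41937808 -0.20930648  0.03      ]
0.04 [ 0.41921694 -0.20835395  0.04      ]
0.039867937612985425 [ 0.41686983 -0.24693031  0.15      ] [ 0.45445231 -0.2336258   0.15      ]
0.03220331766753842
```

```bash
python3 -m pendant '[[0,0,0,0,0,0,-0.2],[0,0,0,0,0,0,-0.4],[0,1,0,-0.01,0,0.017,-0.4],[0,1,0,0,0,0,-0.4],[0,0,0,0,0,0,-0.4]]';python3 -c "
from h import *
go([.444,-.264,.134],[.945,.327,0])"
```

```text
time: 10.25
tcp_pos: [0.4459, -0.2662, 0.1341]
eef_rot: [0.579, -0.405, 0.409, -0.577]
wrist_force: [-0.4, 0.3, 0.3]
opening: 0.701
t 10.25 tcp [ 0.4459 -0.2662  0.1341] op 0.701 F [-0.4  0.3  0.3] T [ 0.02  0.03 -0.03]
tool x,y,z in world: [[0.337, -0.941, 0.006], [0.002, -0.006, -1.0], [0.941, 0.337, 0.0]]
shift cm now-axes [-0.27  0.01 -0.1 ]
 turn [-0.     0.011  0.006]  shift in target axes [-0.27  0.01 -0.1 ]
 turn [ 1.000e-02 -3.131e+00  1.000e-03]  shift in target axes [0.27 0.01 0.1 ]
```

```bash
python3 -m pendant '[[0,0,-0.5,0,0.005,0.003,-0.4],[0,0,0,0,0,0,0.2],[0,0,0,0,0,0,1],[0,0,0,0,0,0,1],[0,0,0,0,0,0,1],[0,0,0,0,0,0,1],[0,0,0,0,0,0,1]]' 50;python3 -c "
from h import *
im,C=snap('wrist','w6');pose()"
```

```text
time: 10.95
tcp_pos: [0.4406, -0.268, 0.1338]
eef_rot: [0.577, -0.408, 0.41, -0.577]
wrist_force: [-1.5, -1.2, -1.3]
opening: 0.509
t 11.0 tcp [ 0.4406 -0.268   0.1338] op 0.504 F [-0.4 -0.6 -1.4] T [-0.14  0.15  0.07]
tool x,y,z in world: [[0.332, -0.943, 0.003], [0.001, -0.002, -1.0], [0.943, 0.332, 0.001]]
```

View pics/w6.png

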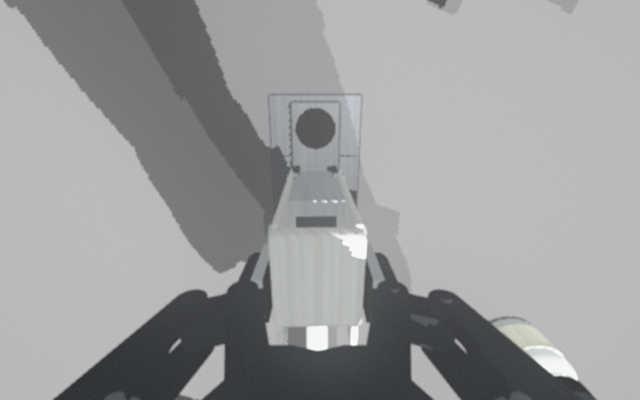

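```bash
python3 - <<'E'
from h import *
C=cam("wrist");p,Rt=pose()
for z in(.02,.03):
    s=px2w("wrist",316,128,z,C);print(s,Rt.T@(s-p)*100)
E
python3 -m pendant '[[0,-0.5,0,0,0,0,1],[0,-0.1,0,0,0.1,0,1],[0,0,0,0,0.1,0,1],[0,0,0,0,0.1,0,1],[0,0,0,0,0.1,0,1],[0,0,0,0,0,0,1]]';python3 -c "
from h import *
im,C=snap('wrist','w7');go([.4535,-.22,.138],[.997,-.073,0])"
```

```text
t 11.0 tcp [ 0.4406 -0.268   0.1338] op 0.504 F [-0.4 -0.6 -1.4] T [-0.14  0.15  0.07]
tool x,y,z in world: [[0.332, -0.943, 0.003], [0.001, -0.002, -1.0], [0.943, 0.332, 0.001]]
[ 0.41914358 -0.20916645  0.02      ] [-6.29151028 11.3642066  -0.08130771]
[ 0.41891297 -0.20841599  0.03      ] [-6.36725806 10.36400049 -0.07761079]
time: 11.6
tcp_pos: [0.4386, -0.2641, 0.1353]
eef_rot: [-0.48, 0.522, -0.516, 0.481]
wrist_force: [-0.6, -0.5, -8.1]
opening: 0.506
t 11.65 tcp [ 0.4385 -0.2641  0.1352] op 0.501 F [ 0.3  0.1 -8.5] T [ 0.06  0.02 -0.  ]
tool x,y,z in world: [[-0.072, -0.997, -0.007], [-0.005, 0.008, -1.0], [0.997, -0.072, -0.005]]
shift cm now-axes [-4.51 -0.25  1.18]
 turn [ 0.005  0.001 -0.007]  shift in target axes [-4.5  -0.28  1.17]
 turn [-0.011 -3.141 -0.008]  shift in target axes [ 4.5  -0.28 -1.17]
```

View pics/w7.png

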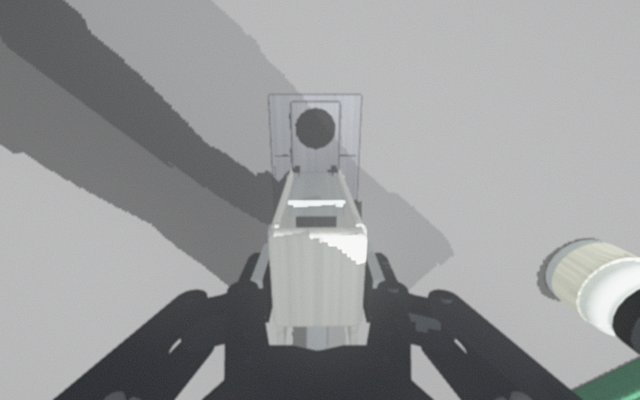

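```bash
python3 -m pendant '[[0,-0.3,0.3,0,0,0,1],[-2,-0.1,0.3,0,0,-0.007,1],[-2.5,0,0,0,0,0,1],[-2,0,0,0,0,0,1],[-1,0,0,0,0,0,1],[0,0,0,0,0,0,1]]';python3 -c "
from h import *
im,C=snap('wrist','w8');go([.4544,-.1256,.137],[.997,-.073,0])"
```

```text
time: 12.25
tcp_pos: [0.4505, -0.1873, 0.1394]
eef_rot: [-0.486, 0.517, -0.513, 0.484]
wrist_force: [-0.3, -0.9, -8.3]
opening: 0.509
t 12.3 tcp [ 0.4505 -0.188   0.1395] op 0.504 F [-0.6  0.8 -8.7] T [ 0.25 -0.09  0.03]
tool x,y,z in world: [[-0.061, -0.998, -0.001], [-0.005, 0.002, -1.0], [0.998, -0.061, -0.005]]
shift cm now-axes [-6.25  0.26  0.01]
 turn [ 0.005  0.013 -0.001]  shift in target axes [-6.25  0.25 -0.07]
 turn [-2.000e-03 -3.129e+00 -8.000e-03]  shift in target axes [6.25 0.25 0.07]
```

View pics/w8.png

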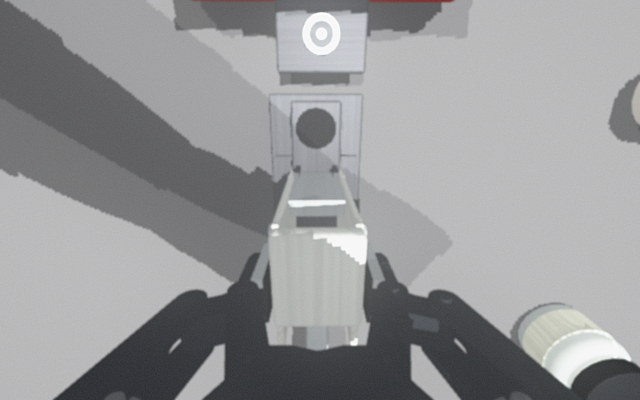

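Run:
```python
from h import *
C=cam("wrist");p,Rt=pose()
m=px2w("wrist",321,34,.05,C);print(m)
for z in(.0257,.0357):
    s=px2w("wrist",316,128,z,C);print(s,"need",Rt.T@(m-s)*100)
```

```text
t 12.3 tcp [ 0.4505 -0.188   0.1395] op 0.504 F [-0.6  0.8 -8.7] T [ 0.25 -0.09  0.03]
tool x,y,z in world: [[-0.061, -0.998, -0.001], [-0.005, 0.002, -1.0], [0.998, -0.061, -0.005]]
[ 0.46016854 -0.06204602  0.05      ]
[ 0.45271686 -0.12494584  0.0257    ] need [-6.32652602 -2.42411282  0.35042353]
[ 0.4528526  -0.12420936  0.0357    ] need [-6.25096905 -1.4241708   0.34649237]
```

```bash
python3 -m pendant '[[0,0.2,0.3,0,0.005,0,1],[-1.5,0,0,0,0,0,1],[-1.5,0,0,0,0,0,1],[-1.5,0,0,0,0,0,1],[-1,0,0,0,0,0,1],[0,0,0,0,0,0,1]]';python3 -c "
from h import *
im,C=snap('wrist','w9');go([.4563,-.1257,.134],[.997,-.073,0])"
```

```text
time: 12.9
tcp_pos: [0.4579, -0.132, 0.1371]
eef_rot: [-0.484, 0.518, -0.515, 0.482]
wrist_force: [-0.0, -1.0, -7.7]
opening: 0.506
t 12.95 tcp [ 0.4579 -0.1326  0.1372] op 0.504 F [ 0.9 -0.4 -8.8] T [ 0.01 -0.07  0.01]
tool x,y,z in world: [[-0.068, -0.998, -0.0], [-0.005, 0.0, -1.0], [0.998, -0.068, -0.005]]
shift cm now-axes [-0.68  0.32 -0.21]
 turn [ 0.005  0.005 -0.   ]  shift in target axes [-0.68  0.32 -0.21]
 turn [-0.    -3.136 -0.008]  shift in target axes [0.68 0.32 0.21]
```

View pics/w9.png

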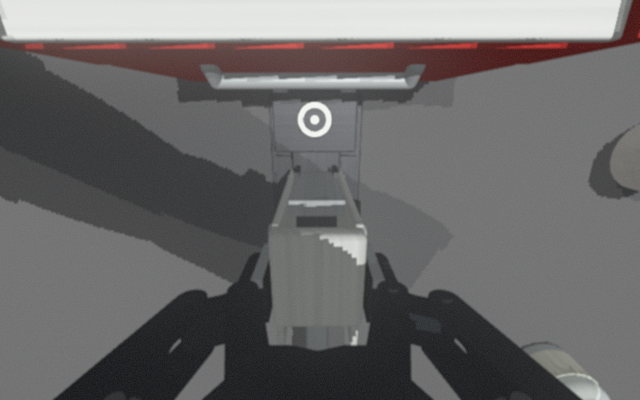

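Run:
```python
from h import *
C=cam("wrist");p,Rt=pose()
m=px2w("wrist",315,119,.05,C);print(m,Rt.T@(m-p)*100)
```

```text
t 12.95 tcp [ 0.4579 -0.1326  0.1372] op 0.504 F [ 0.9 -0.4 -8.8] T [ 0.01 -0.07  0.01]
tool x,y,z in world: [[-0.068, -0.998, -0.0], [-0.005, 0.0, -1.0], [0.998, -0.068, -0.005]]
[ 0.46068522 -0.06134548  0.05      ] [-7.12882502  8.71831406 -0.1647969 ]
```

```bash
python3 -m pendant '[[-0.7,0,-0.1,0,0,0,1],[0,0,0,0,0,0,1],[0,0.25,0,0,0,0,1],[0,0.15,0,0,0,0,1],[0,0.1,0,0,0,0,1]]';python3 -c "
from h import *
im,C=snap('wrist','w10');p,Rt=pose()"
```

```text
time: 13.45
tcp_pos: [0.4578, -0.1251, 0.134]
eef_rot: [-0.483, 0.518, -0.516, 0.482]
wrist_force: [-4.8, 6.9, 4.8]
opening: 0.504
t 13.5 tcp [ 0.4577 -0.1252  0.134 ] op 0.506 F [-3.9  5.   3.3] T [ 0.76  0.79 -0.09]
tool x,y,z in world: [[-0.068, -0.998, -0.001], [-0.003, 0.001, -1.0], [0.998, -0.068, -0.003]]
```

View pics/w10.png

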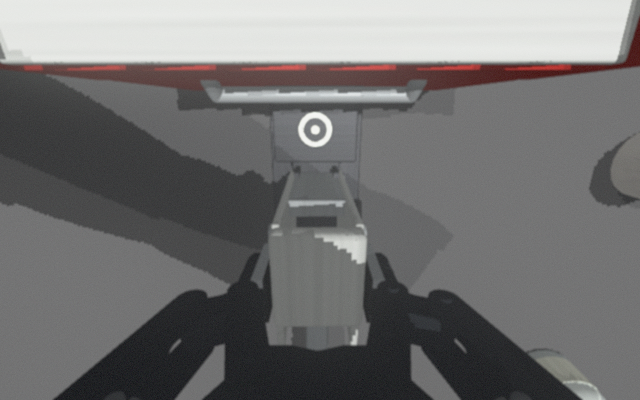

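```bash
python3 -m pendant '[[0,0,0,0,0,0,0],[0,0,0,0,0,0,-0.2],[0,0,0,0,0,0,-0.4],[0,0,0,0,0,0,-0.4],[0,-2.5,0,0,0,0,-0.4],[0,-4,0,0,0,0,-0.4],[0,-4,0,0,0,0,-0.4],[0,0,0,0,0,0,0.5]]';python3 -c "
from h import *
im,C=snap('wrist','w11');go([.446,-.2836,.20],[.997,-.068,0])"
```

```text
time: 14.3
tcp_pos: [0.4592, -0.1273, 0.2455]
eef_rot: [0.482, -0.516, 0.519, -0.482]
wrist_force: [1.3, 0.4, 0.9]
opening: 0.544
t 14.35 tcp [ 0.4587 -0.127   0.243 ] op 0.458 F [-0.1  0.   0.2] T [-0.09 -0.03  0.05]
tool x,y,z in world: [[-0.07, -0.998, 0.002], [0.0, -0.002, -1.0], [0.998, -0.07, 0.0]]
shift cm now-axes [15.7   4.34 -0.18]
 turn [-0.    -0.002  0.002]  shift in target axes [15.71  4.3  -0.2 ]
 turn [-4.00e-03  3.14e+00 -1.00e-03]  shift in target axes [-15.71   4.3    0.2 ]
```

View pics/w11.png

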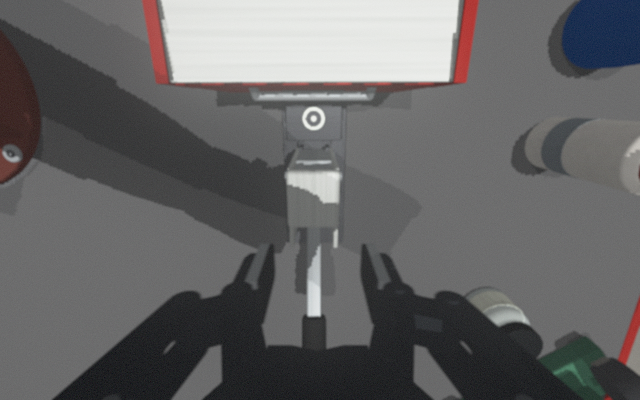

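```bash
python3 -m pendant '[[4,0,0,0,0,0,1],[4,0,-0.1,0,0,0,1],[4,0,-0.1,0,0,0,1],[3.5,0,0,0,0,0,1],[0,2,0,0,0,0,1],[0,1.5,0,0,0,0,1],[0,0,0,0,0,0,1]]' 40;python3 -c "
from h import *
im,C=snap('wrist','w12');go([.446,-.2836,.185],[.997,-.068,0]);snap('top','t12',(300,180,500,300),4);snap('side','s12',(280,80,440,240),4)"
```

```text
time: 15.05
tcp_pos: [0.4451, -0.287, 0.2019]
eef_rot: [0.483, -0.517, 0.517, -0.482]
wrist_force: [-0.5, 0.7, -0.3]
opening: -0.004
t 15.1 tcp [ 0.4453 -0.2869  0.2028] op -0.001 F [-0.4 -0.3  0.5] T [ 0.02  0.03 -0.01]
tool x,y,z in world: [[-0.067, -0.998, 0.001], [-0.0, -0.001, -1.0], [0.998, -0.067, 0.0]]
shift cm now-axes [-0.34  1.78  0.04]
 turn [-0.     0.001  0.001]  shift in target axes [-0.33  1.78  0.04]
 turn [ 2.000e-03 -3.141e+00  0.000e+00]  shift in target axes [ 0.33  1.78 -0.04]
```

View pics/w12.png

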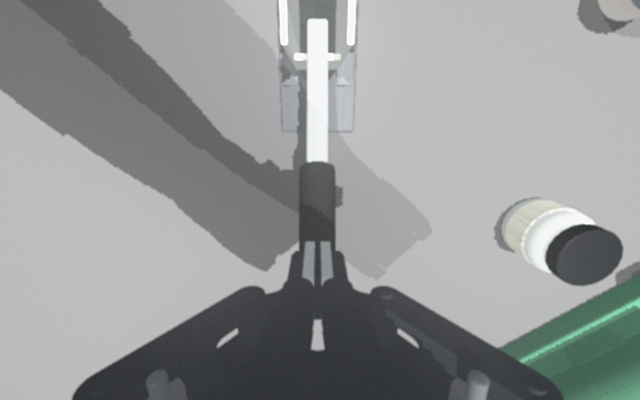

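View pics/t12.png

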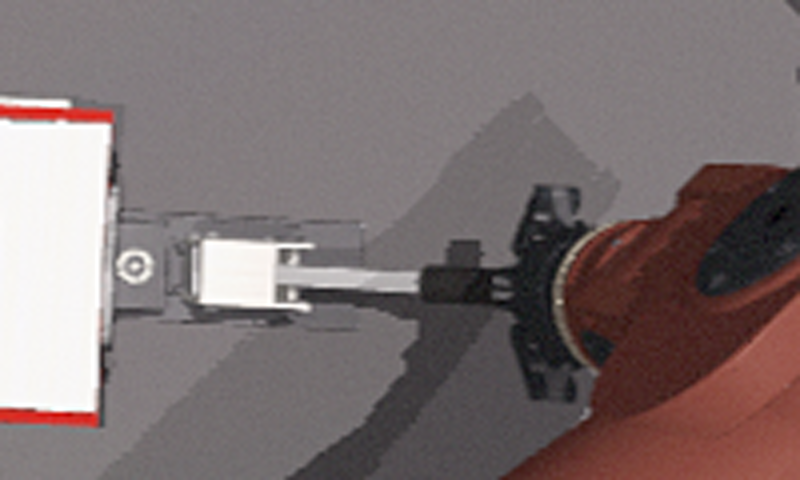

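View pics/s12.png

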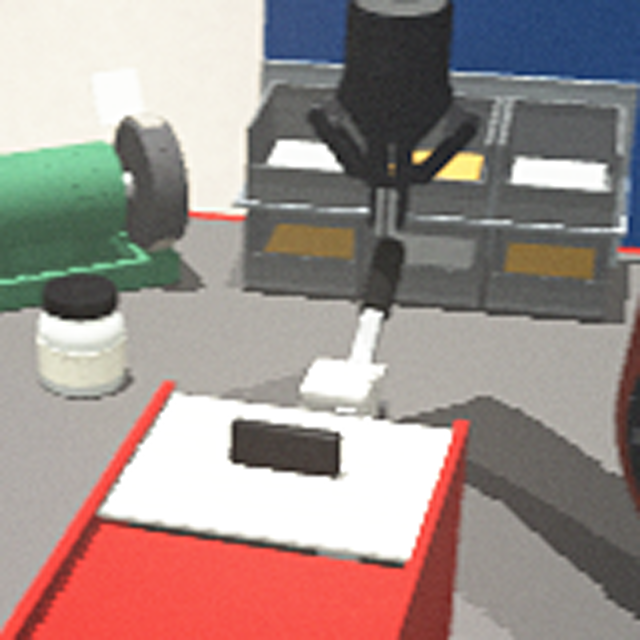

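```bash
python3 -m pendant '[[-0.3,1,0,0,0,0,1],[0,1,0,0,0,0,1],[0,1,0,0,0,0,1],[0,1,0,0,0,0,1],[0,1,0,0,0,0,1]]'; python3 -m pendant '[[0,0.8,0,0,0,0,1],[0,0.8,0,0,0,0,1]]'
```

```text
time: 15.7
tcp_pos: [0.4488, -0.2849, 0.1557]
eef_rot: [0.484, -0.511, 0.52, -0.483]
wrist_force: [-0.1, -2.0, 4.9]
opening: 0.001
time: 15.9
tcp_pos: [0.449, -0.2859, 0.1386]
eef_rot: [0.485, -0.511, 0.521, -0.483]
wrist_force: [-0.6, -3.5, 4.8]
opening: -0.003
```

```bash
python3 -m pendant '[[0,0.7,-0.1,0,0,0,1],[0,0.5,-0.1,0,0,0,1],[0,0.3,0,0,0,0,1]]'; python3 -c "
from h import *
pose();im,C=snap('wrist','w13');snap('side','s13',(280,80,440,240),4)"
```

```text
time: 16.2
tcp_pos: [0.4485, -0.2868, 0.1231]
eef_rot: [0.484, -0.51, 0.522, -0.483]
wrist_force: [-2.2, -0.1, 9.9]
opening: -0.001
t 16.2 tcp [ 0.4485 -0.2868  0.1231] op -0.001 F [-2.2 -0.1  9.9] T [ 0.09  0.45 -0.  ]
tool x,y,z in world: [[-0.064, -0.998, 0.013], [0.012, -0.014, -1.0], [0.998, -0.064, 0.013]]
```

View pics/w13.png

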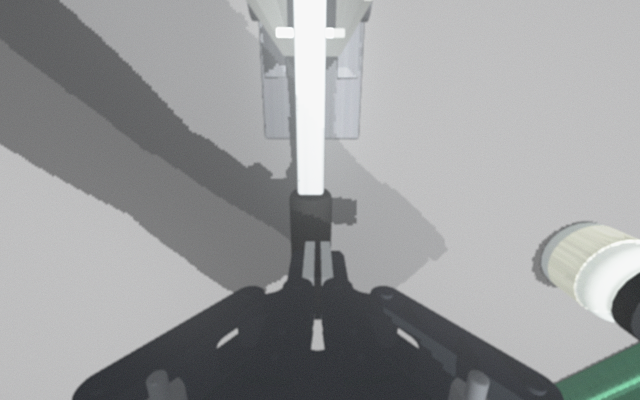

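View pics/s13.png

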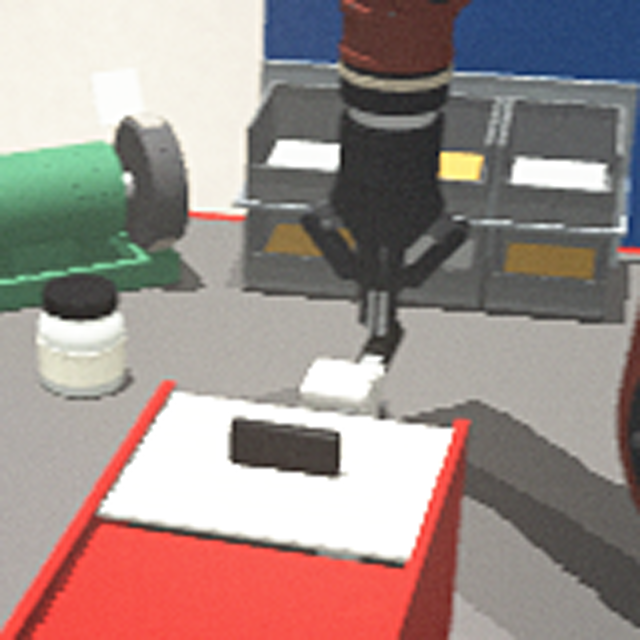

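```bash
python3 -m pendant '[[0,-2.5,0,0,0,0,1],[0,-2.5,-0.2,0.007,0.004,0.006,1],[0,-2,-0.2,0.006,0,0.007,1],[0,-0.5,0,0,0,0,1],[0,0,0,0,0,0,1]]'; python3 -c "
from h import *
im,C=snap('wrist','w14');go([.4455,-.285,.121],[.997,-.068,0])"
```

```text
time: 16.8
tcp_pos: [0.4421, -0.2825, 0.1955]
eef_rot: [0.475, -0.513, 0.52, -0.49]
wrist_force: [0.1, -0.3, -0.4]
opening: 0.002
t 16.85 tcp [ 0.442  -0.2823  0.1951] op -0.0 F [-0.5 -0.9  0.3] T [0.02 0.03 0.06]
tool x,y,z in world: [[-0.068, -0.998, -0.01], [0.022, 0.008, -1.0], [0.997, -0.068, 0.021]]
shift cm now-axes [0.31 7.41 0.21]
 turn [-0.021  0.    -0.01 ]  shift in target axes [0.24 7.41 0.37]
 turn [-0.015 -3.141  0.034]  shift in target axes [-0.24  7.41 -0.37]
```

View pics/w14.png

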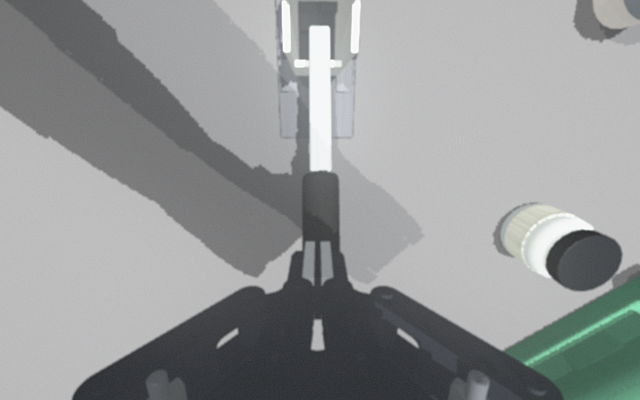

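```bash
python3 -m pendant '[[0,1,0.2,-0.02,0,-0.01,1],[0.2,1,0,0,0,0,1],[0,1,0,0,0,0,1],[0,1,0,0,0,0,1],[0,1,0,0,0,0,1],[0,0.9,0,0,0,0,1]]'; python3 -m pendant '[[0,0.8,0,0,0,0,1],[0,0.6,0,0,0,0,1]]'
```

```text
time: 17.45
tcp_pos: [0.4451, -0.2891, 0.1313]
eef_rot: [0.486, -0.514, 0.52, -0.479]
wrist_force: [-4.1, -3.3, 11.0]
opening: 0.001
time: 17.65
tcp_pos: [0.4453, -0.2901, 0.1174]
eef_rot: [0.487, -0.513, 0.52, -0.478]
wrist_force: [-12.2, 14.2, 56.5]
opening: -0.003
```

```bash
python3 -m pendant '[[0,-0.4,0,0,0,0,1]]'; python3 -c "
from h import *
im,C=snap('wrist','w15');pose();snap('top','t15',(300,180,500,300),4);snap('side','s15',(280,80,440,240),4)"
```

```text
time: 17.75
tcp_pos: [0.4452, -0.29, 0.1219]
eef_rot: [0.487, -0.513, 0.52, -0.478]
wrist_force: [-3.4, 1.1, 8.6]
opening: 0.001
t 17.8 tcp [ 0.4453 -0.29    0.1222] op -0.002 F [-4.5  1.4  9. ] T [0.55 0.89 0.03]
tool x,y,z in world: [[-0.068, -0.998, 0.016], [-0.003, -0.016, -1.0], [0.998, -0.068, -0.001]]
```

View pics/w15.png

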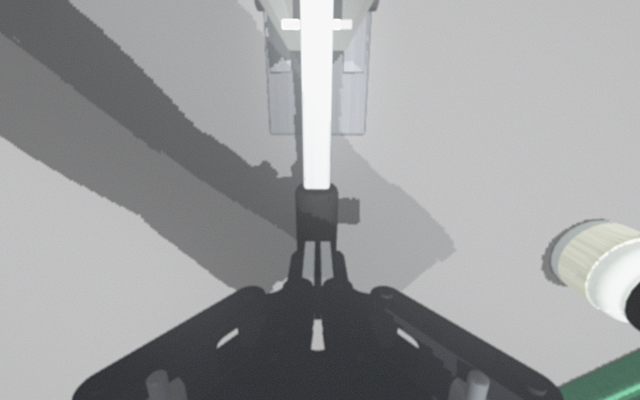

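View pics/t15.png

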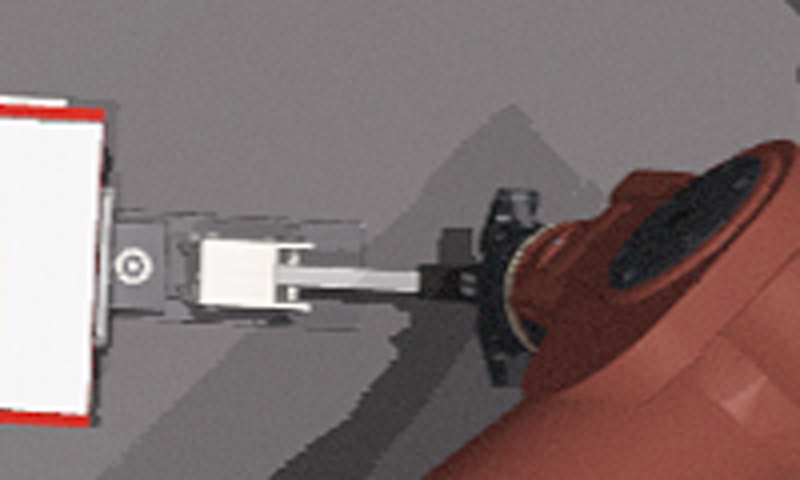

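View pics/s15.png

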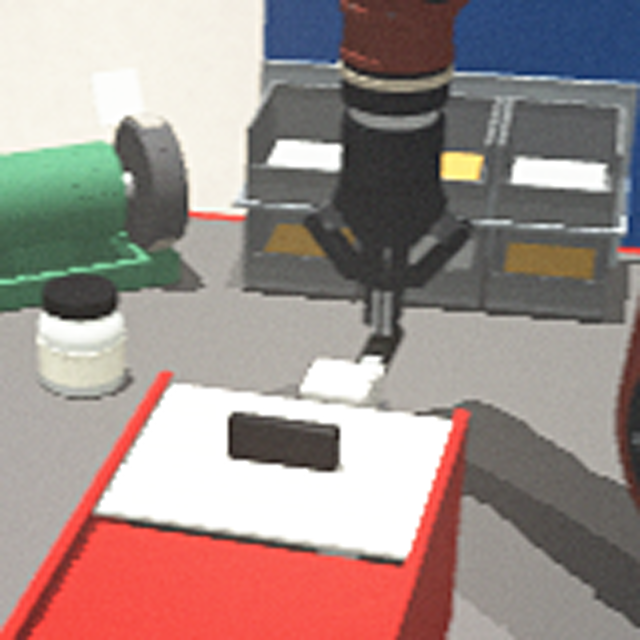

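```bash
python3 -m pendant '[[0,-2.5,0,0,0,0,1],[-0.2,-2.5,0,-0.008,0,0.008,1],[-0.3,-2.2,0,-0.008,0,0.008,1],[0,-0.3,0,0,0,0,1],[0,0,0,0,0,0,1],[0,0,0,0,0,0,1]]'; python3 -c "
from h import *
im,C=snap('wrist','w16');go([.4455,-.285,.121],[.997,-.068,0])
snap('top','t16',(300,180,500,300),4)"
```

```text
time: 18.5
tcp_pos: [0.4446, -0.281, 0.1873]
eef_rot: [-0.488, 0.525, -0.507, 0.479]
wrist_force: [-0.2, -0.8, 2.6]
opening: 0.001
t 18.55 tcp [ 0.4445 -0.2808  0.187 ] op -0.001 F [-0.3  0.3  1. ] T [-0.11 -0.16 -0.02]
tool x,y,z in world: [[-0.066, -0.998, -0.009], [-0.027, 0.011, -1.0], [0.997, -0.066, -0.028]]
shift cm now-axes [0.47 6.59 0.31]
 turn [ 0.028  0.002 -0.009]  shift in target axes [0.41 6.6  0.13]
 turn [-0.014 -3.139 -0.044]  shift in target axes [-0.41  6.6  -0.13]
```

View pics/w16.png

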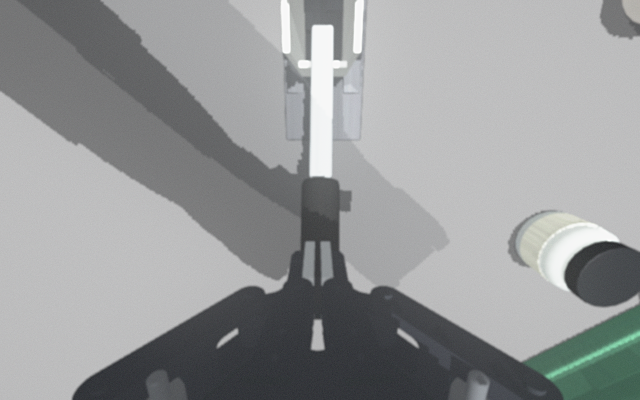

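View pics/t16.png

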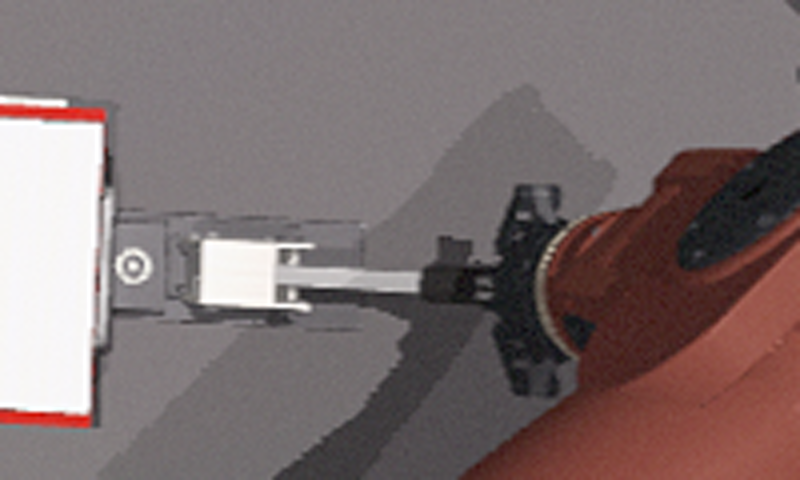

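```bash
python3 -m pendant '[[0.2,-1.2,0,0.028,0,-0.009,1],[0,0,0,0,0,0,1]]'; python3 -m pendant '[[0.2,1,0,0,0,0,1],[0,1,0,0,0,0,1],[0,1,0,0,0,0,1],[0,1,0,0,0,0,1],[0,1,0,0,0,0,1],[0,0.8,0,0,0,0,1]]'
```

```text
time: 18.8
tcp_pos: [0.4441, -0.2822, 0.1971]
eef_rot: [-0.483, 0.517, -0.515, 0.483]
wrist_force: [-0.3, -0.2, 0.8]
opening: -0.0
time: 19.4
tcp_pos: [0.4445, -0.2896, 0.1362]
eef_rot: [0.485, -0.515, 0.519, -0.48]
wrist_force: [-1.9, -3.4, 10.5]
opening: 0.002
```

```bash
python3 -m pendant '[[0,0.7,0,0,0,0,1],[0,0.4,0,0,0,0,1]]'; python3 -m pendant '[[0,0.2,0,0,0,0,1]]'
```

```text
time: 19.6
tcp_pos: [0.4442, -0.2908, 0.1238]
eef_rot: [0.486, -0.515, 0.52, -0.479]
wrist_force: [-0.8, 2.2, 9.4]
opening: -0.0
time: 19.7
tcp_pos: [0.4442, -0.2909, 0.121]
eef_rot: [0.486, -0.515, 0.52, -0.479]
wrist_force: [-0.6, 0.7, 9.3]
opening: -0.004
```

```bash
python3 -m pendant '[[0,0.2,0,0,0,0,1],[0,0.2,0,0,0,0,1]]'; python3 -c "
from h import *
im,C=snap('wrist','w17');pose();snap('top','t17',(300,180,500,300),4);snap('side','s17',(220,100,440,330),2.6);pose()"
```

```text
time: 19.9
tcp_pos: [0.4446, -0.291, 0.1189]
eef_rot: [0.486, -0.514, 0.52, -0.479]
wrist_force: [-8.4, 9.8, 33.6]
opening: 0.002
t 19.95 tcp [ 0.4446 -0.291   0.1191] op -0.002 F [-8.1  8.4 30.8] T [ 1.77  1.75 -0.01]
tool x,y,z in world: [[-0.069, -0.998, 0.013], [-0.001, -0.013, -1.0], [0.998, -0.069, -0.0]]
t 20.05 tcp [ 0.4446 -0.291   0.1193] op 0.005 F [-8.1  6.2 29. ] T [1.67 1.69 0.09]
tool x,y,z in world: [[-0.069, -0.998, 0.013], [-0.001, -0.013, -1.0], [0.998, -0.069, -0.0]]
```

View pics/w17.png

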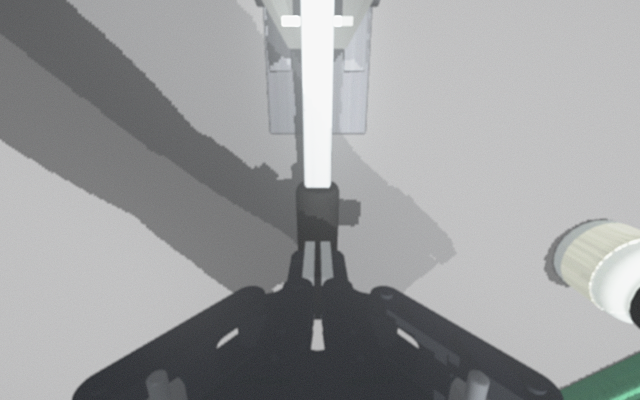

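View pics/t17.png

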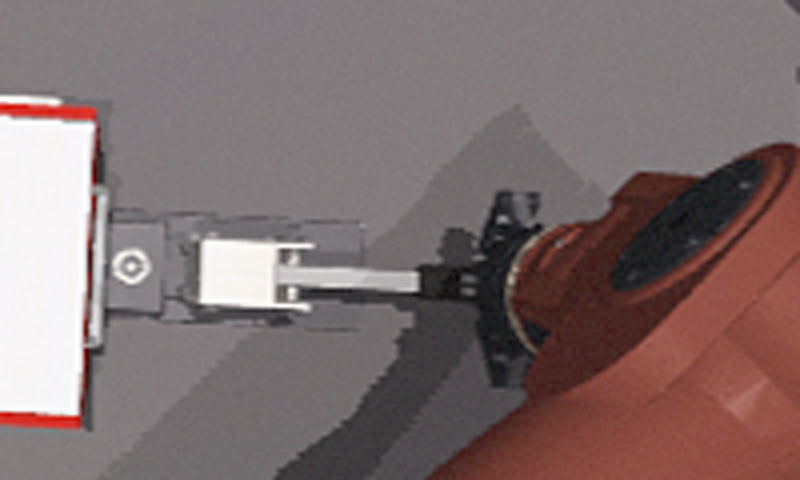

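View pics/s17.png

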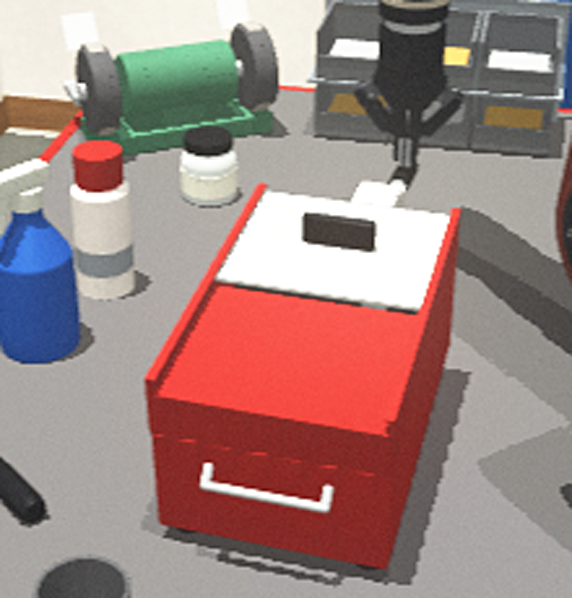

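```bash
python3 -m pendant '[[0,-0.05,0,0,0,0,1]]'; python3 -m pendant '[[0,0.05,0,0,0,0,1]]'; python3 -m pendant '[[0,0.05,0,0,0,0,1]]'
```

```text
time: 20.15
tcp_pos: [0.4445, -0.2909, 0.1208]
eef_rot: [0.486, -0.514, 0.52, -0.479]
wrist_force: [-4.0, 2.5, 10.1]
opening: 0.002
time: 20.25
tcp_pos: [0.4444, -0.2908, 0.1205]
eef_rot: [0.486, -0.514, 0.52, -0.479]
wrist_force: [-2.6, 2.2, 14.4]
opening: -0.003
time: 20.35
tcp_pos: [0.4444, -0.2909, 0.1203]
eef_rot: [0.486, -0.514, 0.52, -0.479]
wrist_force: [-2.2, 2.5, 15.5]
opening: -0.002
```

```bash
python3 -c "
from h import *
im,C=snap('top','t18');pose();snap('side','s18');pose()
import cv2
a=cv2.imread('pics/top0.png')[80:320,60:480].astype(int);b=im[80:320,60:480].astype(int)
d=(abs(a-b).max(2)>60).astype('uint8')*255
d[:, :]=cv2.morphologyEx(d,cv2.MORPH_OPEN,np.ones((3,3)))
n,l,s,c=cv2.connectedComponentsWithStats(d)
for i in range(1,n):print(s[i]+np.array([60,80,0,0,0]))
"
```

```text
t 20.4 tcp [ 0.4444 -0.2909  0.1204] op -0.0 F [-3.4  2.4 15.2] T [0.66 0.69 0.01]
tool x,y,z in world: [[-0.069, -0.998, 0.014], [-0.002, -0.014, -1.0], [0.998, -0.069, -0.001]]
t 20.45 tcp [ 0.4444 -0.2909  0.1204] op 0.003 F [-3.2  2.1 15.7] T [0.67 0.73 0.01]
tool x,y,z in world: [[-0.069, -0.998, 0.014], [-0.002, -0.014, -1.0], [0.998, -0.069, -0.001]]
[193 201  11  79 251]
[ 203  204   59   76 3957]
[ 265  207   64   80 4132]
[325 208   3   3   9]
[ 367  223  113   97 3713]
[306 227   3   3   9]
[423 231   5   3  15]
[350 240  48  18 442]
[399 248   3   3   9]
[401 253   3   3   9]
[270 303  71  17 747]
```

View pics/t18.png

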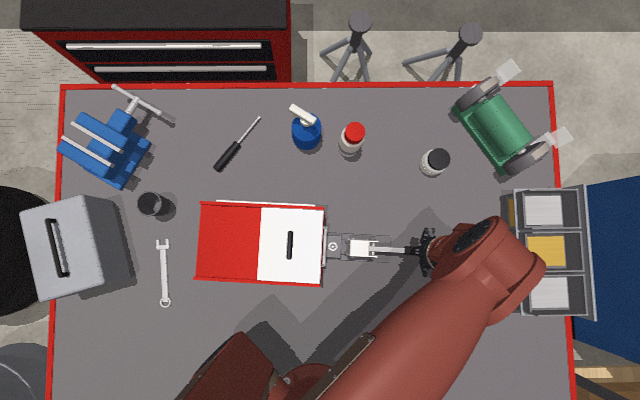

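The bystanders have not moved, the cover is shut, the chest is tilted up on the jack, and the handle is held at the bottom of its stroke.

```bash
python3 -c "
from station import job
print(job.job_done())"
```

```text
the job is handed in; nothing more can be done
None
```

I shut the tray cover against its stop, set the jack under the marked lug and pumped the handle three times. The job was handed in at about 20.5 s with the third stroke still held down; no verdict was reported.

**Last checks:**
- **Lift:** from the top view the chest tilts about 0.065 rad, which puts the lug-end feet about 18 mm clear. This is an estimate from the edge shift in the image, not a direct reading.
- **Jack:** the saddle stood about 1 mm from the mark when I set it down, and I estimate within about 3 mm after lifting. Between the first and last strokes the top view showed no jack movement.
- **Handle:** it was steady at about 15 N upward wrist force with the fingertips at bottom-of-stroke height. I judged the pump angle from that height, not from a joint reading.
- **Bystanders:** a comparison of the start and end pictures showed no change at any of them.

**What went less cleanly:**
- **Pushes on the handle stop:** the second stroke hit it with a wrist force of about 57 N, and the third reached about 34 N briefly. Both came with the chest already on the saddle, and pictures after each showed the jack flat and in place.
- **Push on the cover stop:** shutting the cover peaked at about 58 N.
- **Jack grip:** my first grip was too shallow, so I opened and gripped it again lower before lifting.

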